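Clamp a microtube rack on the bench shaker with its cam lock

TASK

Load the narrow microtube rack onto the bench shaker and lock it there: with the clamp still open, set the rack down gently and level in the nest between the side guides and let go of it, then turn the cam knob clockwise (seen from above) until the sprung jaw's follower drops into the notch of the cam and the jaw holds the rack against the end stop. Leave the knob resting in its notch, and do not disturb the other things on the bench.

Things in the scene. Friction and masses are not known exactly. Their poses are not given: they have to be found in the camera images.
- rack: narrow low microtube rack, yellow-orange plastic, a few microtubes standing in it (to 51 mm): 67 x 198 mm overall; its solid body, gripped across its width at the middle, is 62 mm wide, 194 mm long, top at 28 mm. About 0.1 kg. Loose on the bench, right of the shaker. Origin: centre of its underside; y axis along its length, z up. Either end may face the stop
- shaker: white bench shaker, fixed, 200 mm deep (x), 344 mm long (y). Origin on the bench under its middle; x points away from its front panel, y along its length from the end stop to the cam knob, z up. On top an aluminium platform (68 mm high) with a black rubber mat (top at 70 mm) for the rack, between end stop, four side guides and the sprung jaw
- nest (a point): point on the mat, at (0, -0.053, 0.070) in the shaker's frame: where the rack's origin lies once clamped against the end stop, its length along the shaker's y. With the jaw open the rack has 10 mm of play lengthwise: the middle of the room for its origin is 5 mm farther toward +y
- clamp_jaw (a joint): slide of the sprung jaw (aluminium bar, 124 mm wide, top 93 mm above the bench), in m: 0 = held open by the cam, grows toward the end stop (-y of the shaker). Springs push it with about 10 N, so it follows by itself when the cam lets it: 0.010 when it clamps the rack against the stop, about 0.013 with no rack
- jaw_face (a point): middle of the face of the jaw that presses on the end of the rack; at (0, +0.054, 0.082) in the shaker's frame when open
- cam_knob (a joint): turn of the cam knob, rad, growing clockwise seen from above, -0.05 to 1.80; starts at 0 to 0.5, the follower on the round rim: turns lightly and stays put. The notch (V, 45 degree flanks) faces the follower at 1.30; a knob let go between 1.05 and 1.55 is pulled into it by the springs (0.4 N m) and rests within 0.1 of 1.30. Past 1.7 the follower climbs out again
- knob_grip (a point): on the knob's upright axis at grip height, at (0, 0.112, 0.116) in the shaker's frame. Black wing handle, 70 mm long, 16 thick, 99 to 129 mm above the bench, over a steel cam disc 72 mm wide (top at 91 mm). x axis: along the handle to its white line, over the notch; at knob angle q it stands 2.871 - q rad counter-clockwise from the shaker's x, so at 1.30 the line points straight away from the rack
- wide_rack: bystander: the wide microtube rack, 104 x 210 x 49 mm; leave it alone
- timer: bystander: a flat white timer, 64 x 64 x 17 mm; leave it alone
- beaker_a: bystander: a glass beaker, 56 mm wide and 71 mm tall; leave it alone
- beaker_b: bystander: a glass beaker, 54 mm wide and 69 mm tall; leave it alone
- tweezers: bystander: steel tweezers, 122 mm long, lying flat; leave them alone
- tip_box: bystander: a closed pipette tip box, 90 x 126 x 60 mm; leave it alone
- end_stop (a point): middle of the inner face of the steel end stop at the -y end of the nest, at (0, -0.150, 0.082) in the shaker's frame; the stop's top is 105 mm above the bench. Nothing there moves
- side_guide (a point): one of the four flared side guides, 93 mm high: the middle of its inner face, at (-0.035, -0.131, 0.077) in the shaker's frame. The others mirror it at x = +0.035 and stand again at y = +0.022; each is 26 mm long. The rack goes between them (70 mm). From y = -0.115 to +0.005 the rack's long sides stay free for fingers
- follower (a point): axis of the follower, a steel roller (10 mm) carried by the jaw's yoke, a crossbar behind the cam joined to the jaw by two rods: the springs pull it onto the far (+y) side of the cam. At (0, 0.153, 0.084) in the shaker's frame with the clamp open; it moves with the jaw
Mind the look-alikes: they are no part of the job. There is more than one size of the rack; the job needs the larger.

How it is judged:
By the outcome, as a careful person would: the job done as asked, in the order asked, and still so for the second after the job is handed in, with the robot touching nothing.
It also fails if it takes over 40 s, if anything falls off the work surface, if the arm or the gripper's body presses on something with over 40 N, if the wrist force passes 120 N, or if a joint passes its speed limit or range.

ROBOT

A 6-joint arm with a two-finger parallel gripper is mounted at the origin on a cart in front of the work surface, level with it; the furniture and walls round the work are solid. World frame = base frame: x ahead of the robot, y to its left, z up, the work surface at z = 0. Lengths are in mm, angles in rad, forces in N, time in s.
With the tool pointing down it reaches from about 275 to 1000 mm from the base axis. Payload 8.4 kg.
Tool frame: the origin (TCP) lies at the very end of the fingers, on their centre line; the grasp point (between the pads) lies 19 mm behind it; z points along the fingers, y is the direction in which the jaws open and shut (so a half turn about z gives the same grasp; the last joint's range is limited). The gripper opens to 85 mm and grips with 20 to 120 N. Pads are 22 mm wide; open, the fingers measure 114 mm over their backs; the gripper's body (76 mm by 85 mm) begins 54 mm behind the grasp point. The pads swing forward as they close: fully open they stand 13 mm farther back than shut.
Start: joints at [-0.002, 0.353, 1.633, -0, 1.155, -0.002], TCP at [625.002, -0, 231.281] pointing down, gripper open.
Joint ranges: [-2.63, 2.63], [-0.92, 2.1], [0.06, 2.66], [-1.3, 4.44], [0, 2.69], [-3.02, 3.02]. Speed limits (rad/s): [2.22, 2.22, 2.79, 3.14, 3.14, 3.14].

INTERFACE

Orientations are given as [roll, pitch, yaw] about the fixed x, y, z axes, in that order (R = Rz(yaw) Ry(pitch) Rx(roll)).
In Python, from rig import sense, grab_frame, get_calibration, sign_off, boxes_of, trace gives the robot as it stands.
- The arm moves only by the tool servo_tool, never from a script. Its argument "rows" is a list of rows, each a list of 3 entries, a list of its own where there are three numbers: the finger opening in mm, from 0 to 85.4, then the shift along the tool's x, y, z in mm, then the turn, a rotation vector about the tool's x, y, z in degrees. A call has 1 to 8 rows; each row shifts and turns the commanded pose from where the row before left it, along the tool's axes as they then stand; what a row does not reach is not made up. A row lasts 1/8 s, in which the tool goes at most 62.5 mm and 10.7 degrees, less where a joint would pass 70% of its speed; a pose out of reach is approached as far as the arm can. A call is refused whole if a number of a shift passes 62.5 or a number of a turn 10.7, either way. A call with a gripper value outside its range is refused whole. The fingers move at their own pace and stop on an object; "force" is the grip in N (left out, the last holds). Time passes only in rows, so rows that do not move let the fingers close. It gives the time, the measured TCP pose, the force and the opening at its end, in the units of the state.
- sense(): the state, without advancing time (a new reading comes with each control period).
- grab_frame(name): name is "scene" or "side" or "wrist"; returns the picture (420x560x3 uint8, blue, green, red); there is no depth.
- get_calibration(name): a dict with "intrinsics" (3x3 intrinsics, pixels), "world_to_cam" (4x4, takes a point from world to camera coordinates). Camera axes: x right, y down, z forward; pixel columns grow to the right and rows downward; lengths in mm; the calibration is good to about 2 mm. A picture is of the moment at which its call begins: read the wrist's pose just before it. get_calibration takes no time and is no camera call; for the wrist camera it gives the pose at the moment of the call.
- sign_off(): hands the job in, once; it reports no verdict.
Trained networks look in the newest picture that a camera, given by its name, has taken for a name from the list of things; names that differ only in an ending like _2 or _b are one class to them, and where a whole thing is asked for, a point or a joint stands for the part that bears it (a point fixed in the world has none). Each returns a list of dicts, best first, with "conf" (0 to 1); they miss things now and then, are a little off and sometimes report something else, mostly with a low value. They report only what shows in the picture. A call takes as long as a camera call. They do not tell look-alikes from the thing itself.
- boxes_of(camera, thing): "centre" ([x, y, z] in mm, in the coordinates of the camera as it stood for that picture, good to about 4 mm: the middle of the surface that is visible of it).
- trace(camera, thing): "mask" (420x560 bool, what is visible of it).
The state is a dict: "clock": time; "qpos": joint angles; "qvel": joint speeds; "joint_efforts": joint torques, N m; "eef_pos": TCP position; "tcp_rot": TCP orientation; "contact_force": force on the tool from outside, world axes, zero at the start; "wrist_torque": the same for the moment, N m; "opening": opening from 0.0 (shut) to 1.0 (fully open).
Only numpy, scipy, OpenCV 4.12 (cv2) and the standard library are available. Lean on these libraries where they do the work, as an engineer would, in place of code of your own. Each camera call takes 0.05 s, during which the arm holds its last target. There are 200 camera calls.

## Working session

There is one attempt and no reset: what is moved stays moved. The work goes in short steps, Python scripts to look and compute and a tool call to move; the robot and the scene stay as the last step left them, time stands still between calls to the robot, and variables do not carry over. Pictures are saved under pics/ and viewed, about 8 in all and at most 12, crops included, and the job is handed in when it is done.

Besides the shell and the picture viewer there is one more tool, called after "Request:" by a JSON object that holds its "op" and its "data". servo_tool: Moves the arm, as the interface text tells. Its arguments: {"type":"object","properties":{"rows":{"type":"array","items":{"type":"array"}},"force":{"type":"number"}},"required":["rows"]}

```bash
mkdir -p pics; ls
cat > h.py <<'E'
import numpy as np, cv2
from rig import *
from scipy.spatial.transform import Rotation as R
def cam2w(c,p,cal=None):
    cal=cal or get_calibration(c); T=np.linalg.inv(np.array(cal["world_to_cam"])); return (T@np.r_[p,1])[:3]
def px2w(c,uv,z,cal=None):
    cal=cal or get_calibration(c); T=np.linalg.inv(np.array(cal["world_to_cam"])); K=np.array(cal["intrinsics"])
    uv=np.atleast_2d(uv).astype(float); d=np.c_[uv,np.ones(len(uv))]@np.linalg.inv(K).T@T[:3,:3].T; o=T[:3,3]
    return o+d*((z-o[2])/d[:,2])[:,None]
def w2px(c,p,cal=None):
    cal=cal or get_calibration(c); T=np.array(cal["world_to_cam"]); K=np.array(cal["intrinsics"])
    q=np.c_[np.atleast_2d(p),np.ones(len(np.atleast_2d(p)))]@T.T; q=q[:,:3]@K.T; return q[:,:2]/q[:,2:]
E
python3 - <<'E'
from h import *
s=sense(); print(s)
for c in("scene","side"):
    im=grab_frame(c); cv2.imwrite(f"pics/{c}0.png",im)
    T=np.linalg.inv(np.array(get_calibration(c)["world_to_cam"])); print(c,T[:3,3].round(),T[:3,2].round(2))
    for t in("rack","shaker","wide_rack","cam_knob","clamp_jaw","timer","tip_box","tweezers","beaker_a"):
        for b in boxes_of(c,t)[:3]:
            w=cam2w(c,b["centre"]); print(t,round(b["conf"],2),w.round(),w2px(c,w).round()[0])
a=cv2.imread("pics/scene0.png");b=cv2.imread("pics/side0.png")
E
```

```text
pics
{'clock': 0.0, 'qpos': array([-2.43823849e-03,  3.53646086e-01,  1.63416343e+00, -7.96497629e-06,
        1.15518231e+00, -2.41004730e-03]), 'qvel': array([-2.48224023e-04, -9.67106785e-04,  6.86411199e-04, -1.53759165e-04,
       -3.80652488e-05,  7.59148595e-05]), 'joint_efforts': array([-2.03471049e-03, -6.05236173e+01, -3.42063046e+01, -2.62302356e-04,
        9.48130677e-03,  3.61521288e-06]), 'eef_pos': array([ 6.24512530e+02, -2.52062742e-02,  2.30550431e+02]), 'tcp_rot': array([-3.14019348e+00,  3.91032972e-06,  1.57077136e+00]), 'contact_force': array([-0.58380417,  1.09070864, -0.44917585]), 'wrist_torque': array([ 0.05630139, -0.01458346, -0.00990751]), 'opening': 1.0017235459634506}
scene [-324. -825.  918.] [ 0.59  0.54 -0.59]
rack 0.84 [ 480. -328.   29.] [331. 259.]
rack 0.66 [ 411. -647.   20.] [414. 331.]
shaker 0.82 [409.  91.  69.] [223. 206.]
wide_rack 0.72 [431. 495.  29.] [162. 174.]
wide_rack 0.42 [347. 364.  20.] [165. 196.]
wide_rack 0.33 [432. 182.  87.] [210. 190.]
cam_knob 0.83 [438. 225. 101.] [204. 182.]
clamp_jaw 0.7 [427. 184.  87.] [209. 190.]
cl
[... 295 characters left out ...]
212.]
side [  53. 1242.  986.] [ 0.28 -0.79 -0.54]
rack 0.88 [ 491. -313.   31.] [307. 196.]
rack 0.67 [ 409. -630.   24.] [342. 170.]
shaker 0.82 [425. 185.  70.] [282. 261.]
wide_rack 0.96 [439. 524.  27.] [235. 344.]
wide_rack 0.45 [443. 244.  94.] [270. 264.]
wide_rack 0.36 [655. 127.  48.] [228. 241.]
cam_knob 0.75 [443. 241.  94.] [271. 264.]
cam_knob 0.62 [435. 524.  27.] [236. 345.]
clamp_jaw 0.68 [434. 280.  91.] [269. 273.]
clamp_jaw 0.3 [442. 244.  92.] [271. 265.]
timer 0.89 [352. 379.  20.] [282. 318.]
tweezers 0.37 [ 359. -479.   10.] [345. 188.]
tweezers 0.28 [ 490. -312.   27.] [307. 197.]
beaker_a 0.8 [ 645. -156.   47.] [260. 204.]
beaker_a 0.58 [657. 128.  49.] [227. 241.]
```

Run:
```python
import cv2
a=cv2.imread("pics/scene0.png")
cv2.imwrite("pics/s1.png",cv2.resize(a[140:390,120:480],None,fx=2.2,fy=2.2,interpolation=cv2.INTER_CUBIC))
```

```text
(no output)
```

View pics/s1.png

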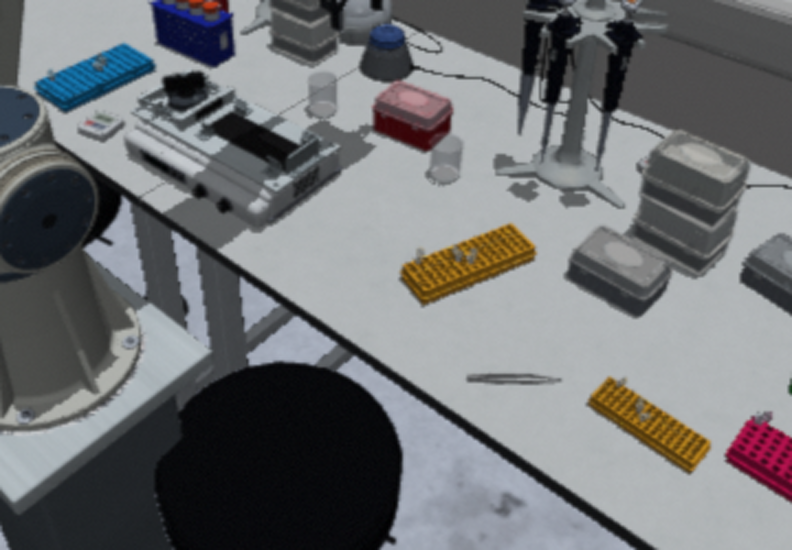

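The picture shows two yellow racks, one at full-frame px (331,259) and one at (414,331). Others that could be mistaken for it are the blue wide rack (162,174) and a pink rack (~470,345). The shaker is at (223,206), with its knob at (204,182). Next I'll measure both yellow racks to pick the larger.

Run:
```python
from h import *
for c in("scene","side"):
    cal=get_calibration(c)
    im=cv2.imread(f"pics/{c}0.png"); hsv=cv2.cvtColor(im,cv2.COLOR_BGR2HSV)
    m=((hsv[...,0]>12)&(hsv[...,0]<32)&(hsv[...,1]>120)&(hsv[...,2]>60)).astype(np.uint8)
    m=cv2.morphologyEx(m,cv2.MORPH_CLOSE,np.ones((3,3)))
    n,l,st,ce=cv2.connectedComponentsWithStats(m)
    for i in range(1,n):
        if st[i,4]<150: continue
        v,u=np.nonzero(l==i)
        for z in(28,14):
            w=px2w(c,np.c_[u,v],z,cal)[:,:2].astype(np.float32); r=cv2.minAreaRect(w)
            print(c,ce[i].round(),st[i],z,np.round(r[0]),np.round(r[1]),round(r[2],1))
    mk=trace(c,"cam_knob")[0]["mask"]; print("knob",np.argwhere(mk).mean(0)[::-1])
a=cv2.imread("pics/scene0.png")
b=cv2.imread("pics/side0.png")
f=lambda x:cv2.resize(x,(400,400),interpolation=cv2.INTER_CUBIC)
cv2.imwrite("pics/c2.png",np.hstack([f(a[235:365,290:460][:, :170]),f(b[140:320,220:400])]))
```

```text
scene [163.  18.] [156   9  17  18 167] 28 [2246. 3040.] [877. 117.] 59.0
scene [163.  18.] [156   9  17  18 167] 14 [2287. 3101.] [890. 119.] 59.0
scene [332. 259.] [ 303  242   60   36 1091] 28 [ 487. -333.] [ 79. 205.] 70.1
scene [332. 259.] [ 303  242   60   36 1091] 14 [ 500. -325.] [ 81. 208.] 70.1
scene [415. 333.] [388 312  55  43 894] 28 [ 403. -649.] [136.  55.] 86.7
scene [415. 333.] [388 312  55  43 894] 14 [ 414. -646.] [138.  55.] 86.7
knob [204.09961686 180.71264368]
side [307. 198.] [286 186  42  25 491] 28 [ 494. -307.] [ 91. 213.] 69.2
side [307. 198.] [286 186  42  25 491] 14 [ 500. -330.] [ 92. 216.] 69.2
knob [269.95364238 260.95033113]
```

View pics/c2.png

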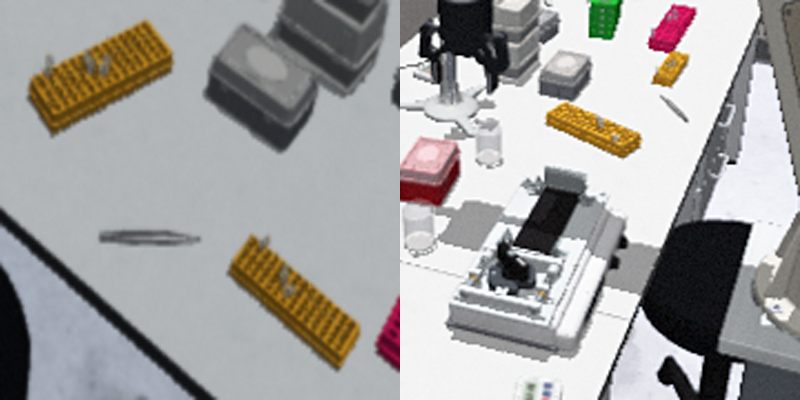

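The rack at (331,259) is about 200 mm long and the other about 137 mm, so I want the one at (331,259), near world (490,-325), long axis ≈160°. I'll check what the wrist camera sees from here before moving.

```bash
cat >> h.py <<'E'
def plan(p,yaw,n=None,op=85,vmax=60,deg=10,start=None):
    """rows (tool axes) from the measured pose to TCP p, tool-x at world yaw (deg), tool down"""
    s=sense(); P=np.array(s["eef_pos"]); Rm=R.from_euler("xyz",s["tcp_rot"])
    if start is not None: P=np.array(start[0],float); Rm=R.from_euler("zx",[start[1],180],degrees=True) if 0 else R.from_euler("ZX",[start[1],180],degrees=True)
    Rt=R.from_euler("ZX",[yaw,180],degrees=True)
    d=(Rm.inv()*Rt).as_rotvec(degrees=True); p=np.array(p,float)
    n=n or int(max(1,np.ceil(np.linalg.norm(p-P)/vmax),np.ceil(np.linalg.norm(d)/deg)))
    rows=[]
    for i in range(n):
        t=(p-P)/(n-i); sh=Rm.inv().apply(t).round(1); rv=((Rm.inv()*Rt).as_rotvec(degrees=True)/(n-i)).round(1)
        rows.append([op,sh.tolist(),rv.tolist()]); P=P+Rm.apply(sh); Rm=Rm*R.from_rotvec(rv,degrees=True)
    for r in rows: print(r,end=",")
    print("\n->",P.round(1))
E
python3 - <<'E'
from h import *
im=grab_frame("wrist"); cv2.imwrite("pics/w0.png",im)
T=np.linalg.inv(np.array(get_calibration("wrist")["world_to_cam"])); print(T.round(2))
print(px2w("wrist",[[0,0],[560,0],[560,420],[0,420]],70).round())
for t in("shaker","cam_knob","clamp_jaw"):
    for b in boxes_of("wrist",t)[:2]: print(t,b["conf"],cam2w("wrist",b["centre"]).round())
plan([500,-300,240],160)
E
```

```text
[[ 1.0000e+00 -0.0000e+00 -0.0000e+00  6.2442e+02]
 [-0.0000e+00 -9.5000e-01 -3.0000e-01  7.5120e+01]
 [-0.0000e+00  3.0000e-01 -9.5000e-01  3.7453e+02]
 [ 0.0000e+00  0.0000e+00  0.0000e+00  1.0000e+00]]
[[ 407.  147.   70.]
 [ 842.  147.   70.]
 [ 944. -277.   70.]
 [ 304. -277.   70.]]
shaker 0.89 [470.  60.  71.]
shaker 0.6 [ 653. -179.   47.]
[85, [-37.5, -15.6, -1.1], [0.0, 0.0, -8.8]],[85, [-34.7, -21.2, -1.1], [-0.0, 0.0, -8.7]],[85, [-31.1, -26.2, -1.1], [-0.0, 0.0, -8.8]],[85, [-26.7, -30.6, -1.1], [-0.0, 0.0, -8.7]],[85, [-21.7, -34.3, -1.1], [-0.0, 0.0, -8.8]],[85, [-16.2, -37.2, -1.1], [-0.0, 0.0, -8.7]],[85, [-10.4, -39.3, -1.0], [-0.0, 0.0, -8.8]],[85, [-4.4, -40.4, -1.1], [-0.0, 0.0, -8.7]],
-> [ 500. -300.  240.]
```

View pics/w0.png

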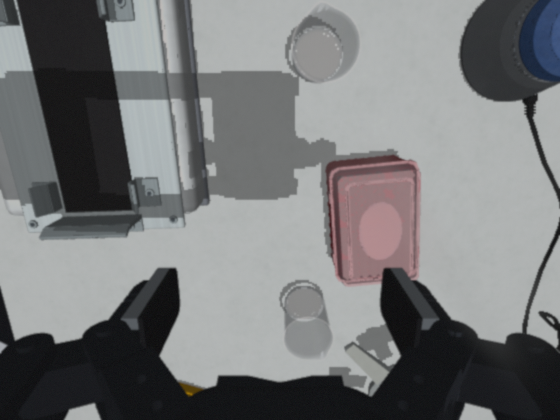

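The wrist view shows the shaker at left with the end stop at px (90,225), and the beakers and tip box to the right. I'll look at the shaker from above first, then go to the rack.

```bash
python3 -c "
from h import *
plan([440,100,320],90)"
```

```text
[85, [25.0, -46.2, -22.2], [0.0, 0.0, -0.0]],[85, [25.0, -46.3, -22.2], [0.0, 0.0, -0.0]],[85, [25.0, -46.2, -22.2], [0.0, 0.0, -0.0]],[85, [25.0, -46.3, -22.1], [0.0, 0.0, -0.0]],
-> [440. 100. 320.]
```

Request:
{"op": "servo_tool", "data": {"rows": [[85,[25,-46,-22],[0,0,0]],[85,[25,-46,-22],[0,0,0]],[85,[25,-46,-22],[0,0,0]],[85,[25,-46,-22],[0,0,0]],[85,[0,0,0],[0,0,0]],[85,[0,0,0],[0,0,0]]]}}

```text
clock: 2.05
eef_pos: [441.5, 100.0, 319.5]
tcp_rot: [3.14, 0.0, 1.571]
contact_force: [-0.8, -0.5, -0.7]
opening: 0.993
```

Run:
```python
from h import *
im=grab_frame("wrist"); cv2.imwrite("pics/w1.png",im)
import pickle; cal=get_calibration("wrist"); pickle.dump(cal,open("cal1.pkl","wb"))
print(sense()["qvel"].round(3))
for t in("shaker","cam_knob","clamp_jaw"):
    for b in boxes_of("wrist",t)[:2]:
        w=cam2w("wrist",b["centre"],cal);print(t,b["conf"],w.round(),w2px("wrist",w,cal).round())
cv2.imwrite("pics/w1b.png",cv2.resize(im,(800,600),interpolation=cv2.INTER_CUBIC))
```

```text
[-0.011  0.018 -0.003  0.001  0.002  0.002]
shaker 0.94 [440. 139.  71.] [[279. 131.]]
cam_knob 0.85 [447. 230.  92.] [[286.  38.]]
clamp_jaw 0.91 [456. 189.  94.] [[295.  82.]]
```

View pics/w1b.png

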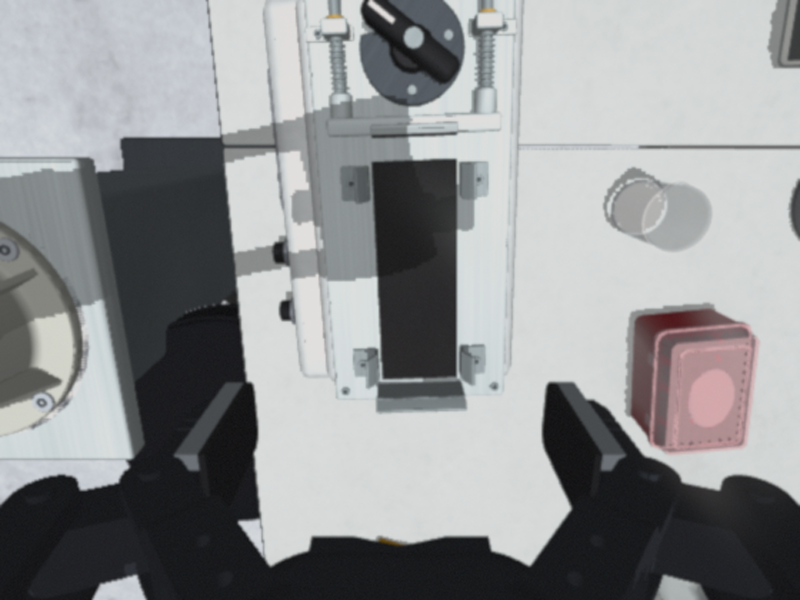

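The view shows the whole nest: mat between px (374,161) and (457,379), end stop base at y≈381, jaw bar at y≈125, and knob hub (414,37) with its white line pointing up-left to (375,8). All of these are in the 800×600 crop. Next I'll fit the shaker pose from the mat edges, jaw and knob.

Run:
```python
from h import *
import pickle; cal=pickle.load(open("cal1.pkl","rb"))
im=cv2.imread("pics/w1.png"); g=cv2.cvtColor(im,cv2.COLOR_BGR2GRAY).astype(float)
L=[];Rr=[]
for v in range(145,235,2):
    row=g[v,250:340]; d=row<48
    i=np.nonzero(d)[0]
    if len(i)<20: continue
    L.append((250+i[0]-.5,v));Rr.append((250+i[-1]+.5,v))
for n,E in(("L",L),("R",Rr)):
    w=px2w("wrist",np.array(E),70,cal)[:,:2]
    p=np.polyfit(w[:,1],w[:,0],1); r=w[:,0]-np.polyval(p,w[:,1]); k=abs(r)<1.5; p=np.polyfit(w[k,1],w[k,0],1)
    print(n,"slope deg",np.degrees(np.arctan(p[0])).round(2),"x at y=0,100",np.polyval(p,[0,100]).round(1),k.sum(),len(k))
def P(u,v,z): return px2w("wrist",[[u*.7,v*.7]],z,cal)[0].round(1)
print("mat bottom",P(381,379,70),P(457,377.5,70),"top",P(374,163,70),P(456,159,70))
print("platform bottom corners",P(338,400,68),P(504,395,68))
print("jaw lower edge ends top",P(331,134,93),P(500,129,93),"upper",P(328,121,93),P(500,114,93))
print("knob",P(414,37,129),"line end",P(368,3,129),"other end",P(457,76,129), "disc bottom/left/right",P(412,104,91),P(360,52,91),P(465,45,91))
```

```text
L slope deg -2.82 x at y=0,100 [427.  422.1] 45 45
R slope deg -11.53 x at y=0,100 [493.6 473.2] 14 45
mat bottom [424.5 -26.5  70. ] [491.2 -25.1  70. ] top [421.3 157.2  70. ] [484.2 160.1  70. ]
platform bottom corners [385.7 -48.4  68. ] [534.  -43.4  68. ]
jaw lower edge ends top [392.3 178.2  93. ] [512.2 181.4  93. ] upper [390.5 186.9  93. ] [511.6 191.4  93. ]
knob [449.8 233.9 129. ] line end [422.2 252.2 129. ] other end [476.7 212.1 129. ] disc bottom/left/right [449.7 198.2  91. ] [414.  231.4  91. ] [485.5 235.7  91. ]
```

```bash
python3 - <<'E'
from h import *
import pickle; cal=pickle.load(open("cal1.pkl","rb"))
im=cv2.imread("pics/w1.png"); g=cv2.cvtColor(im,cv2.COLOR_BGR2GRAY)
l=cv2.createLineSegmentDetector().detect(g)[0][:,0]
for s in l:
    n=np.hypot(s[2]-s[0],s[3]-s[1])
    if n<28 or s[0]<180 or s[0]>370 or s[1]>285: continue
    w=px2w("wrist",s.reshape(2,2),70,cal); d=w[1]-w[0]; a=np.degrees(np.arctan2(d[1],d[0]))%180
    if abs(a-92)<8 or a<8 or a>175: print((s/.7).round(),round(a,2),w[:,:2].round(1).ravel())
E
python3 -c "
from h import *
plan([500,-300,240],160)"
```

```text
[382. 376. 371. 163.] 92.0 [425.4 -23.6 419.1 156.9]
[372. 161. 455. 158.] 2.05 [420.1 158.7 483.1 160.9]
[456. 162. 456. 378.] 91.87 [484.  158.1 490.  -25.3]
[453. 376. 385. 378.] 1.82 [487.4 -23.3 427.8 -25.2]
[454. 135. 410. 137.] 1.74 [482.5 177.5 448.7 176.5]
[378. 383. 458. 381.] 1.53 [421.6 -30.3 492.3 -28.5]
[521. 143. 797. 144.] 179.66 [532.8 172.  743.  170.7]
[344.  44. 347.  92.] 92.41 [401.  240.  402.4 207.9]
[314. 244. 310. 190.] 91.69 [372.3  94.2 371.  136.6]
[408. 133. 499. 127.] 3.37 [447.4 179.4 515.9 183.4]
[476.  85. 476.  38.] 93.39 [497.3 212.6 495.5 243.4]
[332.  92. 328.  44.] 92.77 [391.3 207.8 389.7 240.1]
[297. 319. 305. 371.] 94.11 [354.4  29.9 357.9 -18.5]
[270. 119. 261.  10.] 90.5 [344.2 189.3 343.6 261.8]
[284. 231. 276. 180.] 94.25 [348.4 104.3 345.4 144.7]
[474. 163. 473. 226.] 91.77 [498.2 156.8 499.7 108.6]
[493.  37. 493.  96.] 93.36 [508.  244.6 510.4 205.3]
[280. 156. 289. 233.] 92.63 [349.3 162.4 352.  102.6]
[326. 374. 317. 278.] 91.86 [376.  -21.8 373.2  65.9]
[303. 110. 293.   1.] 91.79 [368.7 195.6 366.5 267.2]
[460. 395. 379. 397.] 1.84
[... 413 characters left out ...]
336. 373.] 92.39 [382.7  45.6 385.5 -20.2]
[514. 147. 518.  38.] 91.72 [528.3 168.6 526.1 243.4]
[511. 265. 514. 149.] 91.99 [531.5  76.3 528.4 167.3]
[509. 133. 511.  46.] 91.87 [523.3 178.9 521.4 238.8]
[508. 178. 508. 137.] 92.85 [524.7 146.1 523.1 176.4]
[508. 362. 510. 271.] 92.41 [534.8  -9.9 531.4  71.8]
[85, [-49.9, 7.4, 9.8], [-0.0, -0.0, -8.8]],[85, [-50.5, -0.4, 9.8], [-0.0, -0.0, -8.8]],[85, [-49.8, -8.1, 9.8], [-0.0, -0.0, -8.7]],[85, [-48.0, -15.5, 9.8], [-0.0, -0.0, -8.8]],[85, [-45.1, -22.7, 9.9], [-0.0, -0.0, -8.7]],[85, [-41.1, -29.2, 9.8], [-0.0, -0.0, -8.8]],[85, [-36.2, -35.2, 9.9], [-0.0, -0.0, -8.7]],[85, [-30.5, -40.3, 9.8], [-0.0, -0.1, -8.8]],
-> [ 500. -300.  240.]
```

The shaker fits at origin ≈ (453.1, 121.6), yaw 1.9°, with the mat, stop, jaw and knob all agreeing within about 2 mm. Knob angle q ≈ 0.40. Nest centre with the jaw open is ≈ (454.7, 73.6). I'll go to the rack now.

Request:
{"op": "servo_tool", "data": {"rows": [[85,[-50,7,10],[0,0,-8.8]],[85,[-50,0,10],[0,0,-8.8]],[85,[-50,-8,10],[0,0,-8.7]],[85,[-48,-15,10],[0,0,-8.8]],[85,[-45,-23,10],[0,0,-8.7]],[85,[-41,-29,10],[0,0,-8.8]],[85,[-36,-35,10],[0,0,-8.7]],[85,[-30,-40,10],[0,0,-8.8]]]}}

```text
clock: 3.25
eef_pos: [499.8, -300.5, 238.0]
tcp_rot: [3.141, -0.001, 2.798]
contact_force: [0.5, 0.9, -0.1]
opening: 0.994
```

Request:
{"op": "servo_tool", "data": {"rows": [[85,[0,0,0],[0,0,0]],[85,[0,0,0],[0,0,0]]]}}

```text
clock: 3.5
eef_pos: [499.5, -298.2, 238.3]
tcp_rot: [3.141, -0.002, 2.792]
contact_force: [0.0, 0.8, 0.0]
opening: 0.996
```

Run:
```python
from h import *
s=sense();cal=get_calibration("wrist")
im=grab_frame("wrist"); cv2.imwrite("pics/w2.png",im)
print(s["eef_pos"],np.degrees(s["tcp_rot"]),s["qpos"].round(2),abs(s["qvel"]).max())
hsv=cv2.cvtColor(im,cv2.COLOR_BGR2HSV)
m=((hsv[...,0]>12)&(hsv[...,0]<32)&(hsv[...,1]>120)&(hsv[...,2]>60)).astype(np.uint8)
m=cv2.morphologyEx(m,cv2.MORPH_CLOSE,np.ones((5,5)))
n,l,st,ce=cv2.connectedComponentsWithStats(m); i=1+np.argmax(st[1:,4]); print(st[i])
v,u=np.nonzero(l==i)
for z in(28,14,0):
    r=cv2.minAreaRect(px2w("wrist",np.c_[u,v],z,cal)[:,:2].astype(np.float32)); print(z,np.round(r[0],1),np.round(r[1],1),round(r[2],2))
g=cv2.cvtColor(im,cv2.COLOR_BGR2GRAY)
for b in boxes_of("wrist","rack")[:2]: print(b["conf"],cam2w("wrist",b["centre"],cal).round())
```

```text
[ 499.48397092 -298.24070066  238.33335149] [ 1.79964790e+02 -1.04566998e-01  1.59950850e+02] [-0.54  0.28  1.72  0.    1.14 -1.76] 0.025560801893588465
[  223    84    65   181 10266]
28 [ 497.2 -324.6] [ 62.9 192. ] 69.77
14 [ 499.9 -326.6] [ 65.3 199.7] 69.77
0 [ 502.7 -328.7] [ 67.8 207.3] 69.77
0.94 [ 421. -582.   16.]
0.85 [ 486. -320.   31.]
```

View pics/w2.png

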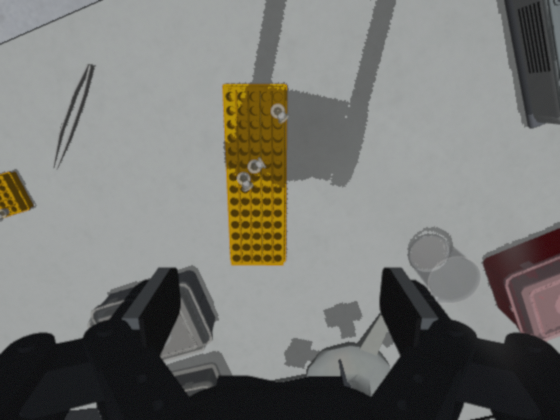

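The rack top measures 62.9×192 mm against 62×194 given, so the choice is right. It lies at px (255,175), centre (497,-325), long axis 159.8°, with its tubes well inside the gripper's clearance. I'll check how far back the open fingertips stand, then plan the descent.

Run:
```python
from h import *
s=sense();Rm=R.from_euler("xyz",s["tcp_rot"])
for z in(0,-6,-13,-20):
    for x in(11,-11): print(z,x,w2px("wrist",np.array(s["eef_pos"])+Rm.apply([[x,-42.7,z],[x,42.7,z]])).round().ravel())
plan([497,-325,70],159.8)
plan([497,-325,5],159.8,n=2,start=([497,-325,70],159.8))
```

```text
0 11 [188. 249. 377. 249.]
0 -11 [192. 292. 373. 292.]
-6 11 [185. 255. 381. 255.]
-6 -11 [189. 299. 377. 299.]
-13 11 [180. 262. 386. 262.]
-13 -11 [185. 308. 381. 308.]
-20 11 [175. 271. 391. 270.]
-20 -11 [180. 318. 386. 318.]
[85, [-2.3, -9.0, 56.4], [0.0, -0.0, 0.1]],[85, [-2.3, -9.0, 56.3], [0.0, -0.0, 0.1]],[85, [-2.3, -8.9, 56.4], [0.0, -0.0, 0.1]],
-> [ 497.  -324.9   70. ]
[85, [0.0, -0.0, 32.5], [0.0, 0.0, 0.0]],[85, [-0.0, -0.0, 32.5], [0.0, -0.0, -0.0]],
-> [ 497. -325.    5.]
```

The open tips show at px y≈268, about 13 mm behind the nominal TCP. So I'll put the TCP near z=-2 for good pad overlap.

Request:
{"op": "servo_tool", "data": {"rows": [[85,[-2.3,-9,56],[0,0,0.1]],[85,[-2.3,-9,56],[0,0,0.1]],[85,[-2.3,-9,56],[0,0,0]],[85,[0,0,20],[0,0,0]],[85,[0,0,0],[0,0,0]]]}}

```text
clock: 4.22
eef_pos: [496.4, -324.3, 50.0]
tcp_rot: [3.141, -0.003, 2.791]
contact_force: [0.0, 0.7, -0.0]
opening: 0.989
```

Run:
```python
from h import *
cal=get_calibration("wrist")
im=grab_frame("wrist"); cv2.imwrite("pics/w3.png",im)
hsv=cv2.cvtColor(im,cv2.COLOR_BGR2HSV)
m=((hsv[...,0]>12)&(hsv[...,0]<32)&(hsv[...,1]>120)&(hsv[...,2]>60)).astype(np.uint8)
m=cv2.morphologyEx(m,cv2.MORPH_CLOSE,np.ones((9,9)))
n,l,st,ce=cv2.connectedComponentsWithStats(m); i=1+np.argmax(st[1:,4]); print(st[i])
v,u=np.nonzero(l==i); v0=v.min()
for z in(28,):
    r=cv2.minAreaRect(px2w("wrist",np.c_[u,v],z,cal)[:,:2].astype(np.float32)); print(z,np.round(r[0],1),np.round(r[1],1),round(r[2],2))
plan([497,-325,-2],159.8,n=2)
```

```text
[  213    55   136   328 35953]
28 [ 491.5 -323.8] [ 60.6 179.4] 69.78
[85, [0.2, -0.1, 26.7], [0.0, -0.0, 0.1]],[85, [0.1, -0.0, 26.8], [0.0, -0.0, 0.0]],
-> [ 497. -325.   -2.]
```

View pics/w3.png

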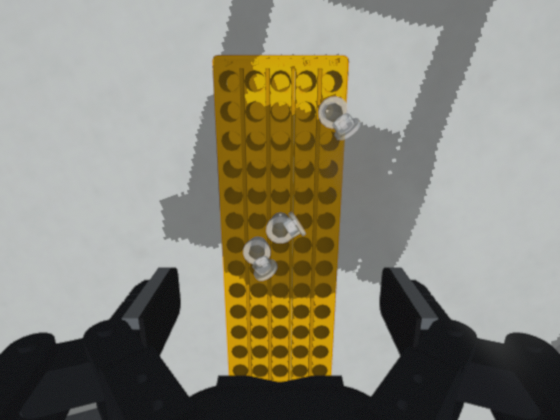

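The rack sits straight between the open fingers (left edge px 225, right 340, far end y≈57). I'll go down and grip.

Request:
{"op": "servo_tool", "data": {"rows": [[85,[0,0,27],[0,0,0]],[85,[0,0,25],[0,0,0]],[85,[0,0,0],[0,0,0]],[58,[0,0,0],[0,0,0]],[58,[0,0,0],[0,0,0]],[58,[0,0,0],[0,0,0]],[58,[0,0,0],[0,0,0]]], "force": 40}}

```text
clock: 5.15
eef_pos: [498.4, -326.3, 1.3]
tcp_rot: [-3.141, 0.003, 2.791]
contact_force: [-0.2, 0.7, 4.9]
opening: 0.716
```

Request:
{"op": "servo_tool", "data": {"rows": [[58,[0,0,-15],[0,0,0]],[58,[0,0,-30],[0,0,0]],[58,[0,0,-50],[0,0,0]],[58,[0,0,-50],[0,0,0]],[58,[0,0,0],[0,0,0]],[58,[0,0,0],[0,0,0]]]}}

```text
clock: 5.9
eef_pos: [497.0, -325.6, 145.0]
tcp_rot: [-3.141, 0.001, 2.791]
contact_force: [0.4, 0.2, -1.7]
opening: 0.715
```

Run:
```python
from h import *
im=grab_frame("wrist"); cv2.imwrite("pics/w4.png",im); s=sense();print(s["eef_pos"],s["tcp_rot"],s["contact_force"],s["wrist_torque"],s["opening"])
im2=grab_frame("side"); cv2.imwrite("pics/side4.png",im2)
cv2.imwrite("pics/c4.png",np.hstack([im,cv2.resize(im2[120:330,220:360],(240,420),interpolation=cv2.INTER_CUBIC)]))
plan([454.7,73.6,180],91.9)
```

```text
[ 496.48851516 -325.34479641  143.95899637] [ 3.14138781e+00 -9.90520855e-04  2.79077358e+00] [ 0.34509901  1.07501905 -1.5000923 ] [-0.06777839 -0.0017081   0.06230825] 0.7203174476359748
[85, [25.2, 51.5, -5.2], [-0.0, -0.0, 9.7]],[85, [33.5, 46.5, -5.2], [-0.0, -0.0, 9.7]],[85, [40.8, 40.2, -5.1], [-0.0, -0.0, 9.7]],[85, [47.0, 32.7, -5.2], [-0.0, -0.0, 9.7]],[85, [51.9, 24.3, -5.1], [-0.0, -0.0, 9.7]],[85, [55.2, 15.2, -5.2], [-0.0, -0.0, 9.7]],[85, [57.0, 5.7, -5.1], [-0.1, -0.1, 9.8]],
-> [454.7  73.6 180. ]
```

View pics/c4.png

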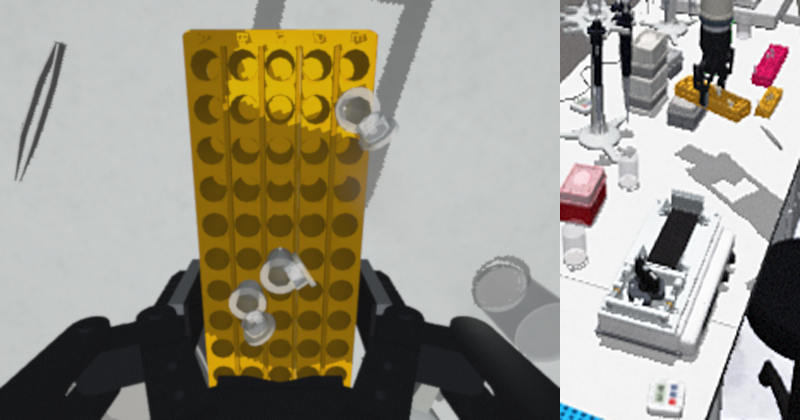

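The rack is held level at about 61 mm opening. Carrying it over the nest.

Request:
{"op": "servo_tool", "data": {"rows": [[58,[25,51,-5],[0,0,9.7]],[58,[33,46,-5],[0,0,9.7]],[58,[41,40,-5],[0,0,9.7]],[58,[47,33,-5],[0,0,9.7]],[58,[52,24,-5],[0,0,9.7]],[58,[55,15,-5],[0,0,9.7]],[58,[57,6,-5],[0,0,9.8]],[58,[0,0,0],[0,0,0]]]}}

```text
clock: 7.0
eef_pos: [454.5, 64.9, 177.7]
tcp_rot: [-3.14, -0.0, 1.635]
contact_force: [-0.1, 0.2, -1.3]
opening: 0.715
```

Request:
{"op": "servo_tool", "data": {"rows": [[58,[0,0,0],[0,0,0]],[58,[0,0,0],[0,0,0]]]}}

```text
clock: 7.25
eef_pos: [455.3, 61.0, 177.9]
tcp_rot: [-3.14, 0.0, 1.633]
contact_force: [-0.5, -0.0, -0.9]
opening: 0.719
```

Run:
```python
from h import *
cal=get_calibration("wrist");im=grab_frame("wrist"); cv2.imwrite("pics/w5.png",im); s=sense();print(s["eef_pos"],np.degrees(s["tcp_rot"]),s["contact_force"],abs(s["qvel"]).max())
P=s["eef_pos"]; zt=P[2]+26.7
g=cv2.cvtColor(im,cv2.COLOR_BGR2GRAY)
hsv=cv2.cvtColor(im,cv2.COLOR_BGR2HSV)
m=((hsv[...,0]>12)&(hsv[...,0]<32)&(hsv[...,1]>120)&(hsv[...,2]>60)).astype(np.uint8)
m=cv2.morphologyEx(m,cv2.MORPH_CLOSE,np.ones((9,9)))
Rm=R.from_euler("xyz",s["tcp_rot"])
L=[];Q=[]
for v in range(40,240,4):
    i=np.nonzero(m[v])[0]
    if len(i)>50: L.append((i[0],v));Q.append((i[-1],v))
for n,E in(("L",L),("R",Q)):
    w=Rm.inv().apply(px2w("wrist",np.array(E),zt,cal)-P); p=np.polyfit(w[:,0],w[:,1],1)
    r=w[:,1]-np.polyval(p,w[:,0]);k=abs(r)<1.5;p=np.polyfit(w[k,0],w[k,1],1); print(n,np.degrees(np.arctan(p[0])).round(2),np.polyval(p,[0,90]).round(1),k.mean())
T=[(u,np.nonzero(m[:,u])[0][0]) for u in range(200,360,8)]
w=Rm.inv().apply(px2w("wrist",np.array(T),zt,cal)-P);print("far end x",np.median(w[:,0]).round(1),"ang",np.degrees(np.arctan(np.polyfit(w[:,1],w[:,0],1)[0])).round(2))
# shaker check: project known model points
y=np.radians(1.9);o=np.array([453.1,121.6,0])
M=np.array([[0,112,129],[36,112,91],[-36,112,91],[-62,54,93],[62,54,93],[35,35,93],[-35,35,93],[35,9,93],[-35,9,93]],float)
W=o+np.c_[M[:,0]*np.cos(y)-M[:,1]*np.sin(y),M[:,0]*np.sin(y)+M[:,1]*np.cos(y),M[:,2]]
for p in w2px("wrist",W,cal): cv2.drawMarker(im,tuple(int(t) for t in p.round()),(0,0,255),cv2.MARKER_CROSS,9,1)
cv2.imwrite("pics/w5b.png",im)
plan([454.7,73.6,110],91.9)
```

```text
[455.41745487  60.93411488 177.99378073] [-1.79944673e+02  1.28824794e-02  9.35269680e+01] [-0.18588346  0.19596871 -1.86312628] 0.0052705967718272295
L -0.03 [-30.3 -30.4] 1.0
R -6.17 [32.4 22.6] 0.32
far end x 95.3 ang 0.52
[85, [6.4, 0.1, 34.0], [-0.0, 0.0, 0.8]],[85, [6.3, -0.1, 34.0], [-0.1, 0.0, 0.8]],
-> [454.7  73.6 110. ]
```

View pics/w5b.png

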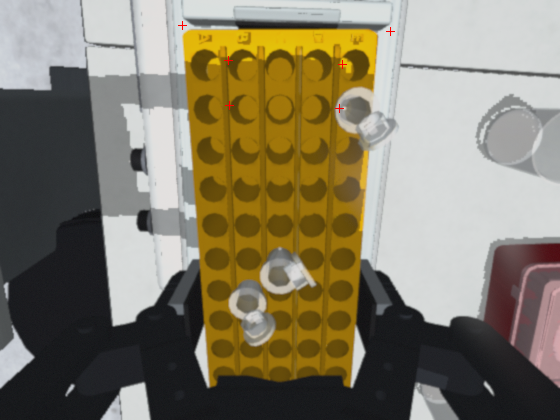

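The red model crosses land on the jaw's edge and ends within about 2 px, with the jaw at px y≈26. The rack is centred in the fingers (L edge −30.3, angle 0). I'll align to the nest and lower part of the way.

Request:
{"op": "servo_tool", "data": {"rows": [[58,[6.7,0,30],[0,0,0.8]],[58,[6.7,-0.4,30],[0,0,0.8]],[58,[0,0,5],[0,0,0]],[58,[0,0,0],[0,0,0]]]}}

```text
clock: 7.8
eef_pos: [454.6, 74.7, 113.7]
tcp_rot: [-3.141, 0.0, 1.605]
contact_force: [0.7, 0.1, -1.3]
opening: 0.715
```

Run:
```python
from h import *
cal=get_calibration("wrist");im=grab_frame("wrist"); cv2.imwrite("pics/w6.png",im); s=sense();print(s["eef_pos"],np.degrees(s["tcp_rot"]),s["contact_force"])
y=np.radians(1.9);o=np.array([453.1,121.6,0])
M=np.array([[-62,54,93],[62,54,93]],float)
W=o+np.c_[M[:,0]*np.cos(y)-M[:,1]*np.sin(y),M[:,0]*np.sin(y)+M[:,1]*np.cos(y),M[:,2]]
print(w2px("wrist",W,cal))
for p in w2px("wrist",W,cal): cv2.drawMarker(im,tuple(int(t) for t in p.round()),(0,0,255),cv2.MARKER_CROSS,9,1)
im2=grab_frame("scene");cv2.imwrite("pics/scene6.png",im2)
cv2.imwrite("pics/c6.png",np.hstack([im[:,100:460],cv2.resize(im2[150:260,160:280],(440,420),interpolation=cv2.INTER_CUBIC)]))
plan([455,74.3,71],91.9)
```

```text
[455.03856836  74.87635095 114.14881838] [ 1.79957005e+02 -7.29877651e-05  9.19498436e+01] [-0.06728951 -0.15025344 -1.866819  ]
[[137.29006434  34.46072079]
 [425.87251093  34.42856388]]
[85, [-0.7, -0.3, 43.4], [0.1, -0.0, 0.0]],
-> [455.   74.3  71. ]
```

View pics/c6.png

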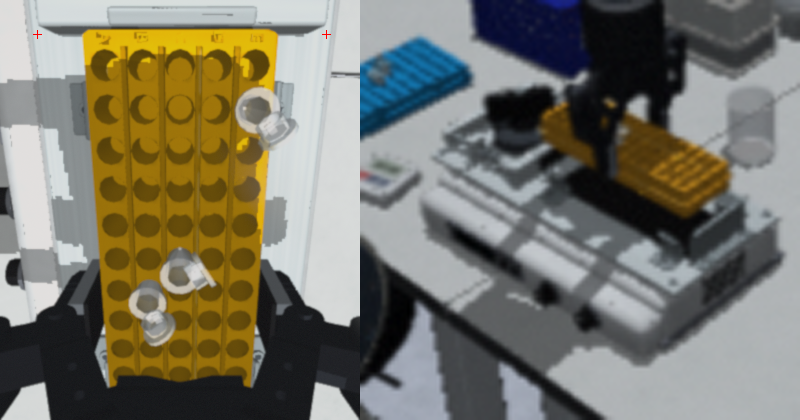

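The rack is centred between the guides (guide plates at px x≈80 and 283, rack edges 83/278), with the jaw just clear at the far end. Lowering gently.

Request:
{"op": "servo_tool", "data": {"rows": [[58,[0,0,15],[0,0,0]],[58,[0,0,12],[0,0,0]],[58,[0,0,6],[0,0,0]],[58,[0,0,3],[0,0,0]],[58,[0,0,0],[0,0,0]],[58,[0,0,0],[0,0,0]]]}}

```text
clock: 8.65
eef_pos: [454.6, 75.4, 77.7]
tcp_rot: [3.141, -0.0, 1.605]
contact_force: [-0.0, -0.3, -1.2]
opening: 0.716
```

Request:
{"op": "servo_tool", "data": {"rows": [[58,[0,0,2],[0,0,0]],[58,[0,0,2],[0,0,0]],[58,[0,0,1],[0,0,0]],[58,[0,0,0],[0,0,0]],[58,[0,0,0],[0,0,0]]]}}

```text
clock: 9.28
eef_pos: [454.4, 75.4, 72.5]
tcp_rot: [-3.142, -0.0, 1.605]
contact_force: [-0.1, -0.6, -1.4]
opening: 0.709
```

Request:
{"op": "servo_tool", "data": {"rows": [[58,[0,0,1],[0,0,0]],[58,[0,0,0.7],[0,0,0]],[58,[0,0,0],[0,0,0]],[58,[0,0,0],[0,0,0]]]}}

```text
clock: 9.78
eef_pos: [454.5, 75.4, 71.3]
tcp_rot: [3.141, -0.0, 1.605]
contact_force: [-1.3, 0.3, 8.8]
opening: 0.716
```

Contact at z=71.3, exactly the height expected for the mat. I'll release and rise.

Request:
{"op": "servo_tool", "data": {"rows": [[66,[0,0,-0.4],[0,0,0]],[74,[0,0,0],[0,0,0]],[76,[0,0,0],[0,0,0]],[76,[0,0,0],[0,0,0]],[76,[0,0,-20],[0,0,0]],[76,[0,0,-50],[0,0,0]],[76,[0,0,-60],[0,0,0]],[76,[0,0,-20],[0,0,0]]]}}

```text
clock: 10.78
eef_pos: [456.0, 75.6, 224.7]
tcp_rot: [3.136, -0.001, 1.605]
contact_force: [0.7, 0.2, -0.1]
opening: 0.892
```

Run:
```python
from h import *
cal=get_calibration("wrist");im=grab_frame("wrist"); cv2.imwrite("pics/w7.png",im); s=sense();print(s["eef_pos"],np.degrees(s["tcp_rot"]),s["contact_force"],s["qpos"].round(2))
hsv=cv2.cvtColor(im,cv2.COLOR_BGR2HSV)
m=((hsv[...,0]>12)&(hsv[...,0]<32)&(hsv[...,1]>120)&(hsv[...,2]>60)).astype(np.uint8)
m=cv2.morphologyEx(m,cv2.MORPH_CLOSE,np.ones((9,9)))
n,l,st,ce=cv2.connectedComponentsWithStats(m); i=1+np.argmax(st[1:,4]); v,u=np.nonzero(l==i)
r=cv2.minAreaRect(px2w("wrist",np.c_[u,v],98,cal)[:,:2].astype(np.float32)); print(np.round(r[0],1),np.round(r[1],1),round(r[2],2))
im2=grab_frame("side");cv2.imwrite("pics/side7.png",im2)
cv2.imwrite("pics/c7.png",np.hstack([im[:,60:500],cv2.resize(im2[220:310,230:320],(360,420),interpolation=cv2.INTER_CUBIC)]))
plan([449.6,233.7,200],143.7,op=40)
```

```text
[456.52917702  75.7129117  225.72588083] [ 1.79629839e+02 -4.76993855e-02  9.19687294e+01] [0.61952958 0.22983826 1.26729453] [0.16 0.1  1.98 0.   1.06 0.13]
[453.2  74. ] [ 62.9 194.2] 1.96
[40, [26.4, -0.2, 3.9], [0.0, 0.0, -8.6]],[40, [26.1, 3.8, 4.0], [0.1, 0.0, -8.6]],[40, [25.2, 7.6, 3.9], [0.0, 0.0, -8.6]],[40, [23.8, 11.3, 4.0], [0.1, 0.0, -8.6]],[40, [21.8, 14.8, 3.9], [0.0, 0.0, -8.7]],[40, [19.4, 18.0, 3.9], [0.0, 0.1, -8.6]],
-> [449.6 233.7 200. ]
```

View pics/c7.png

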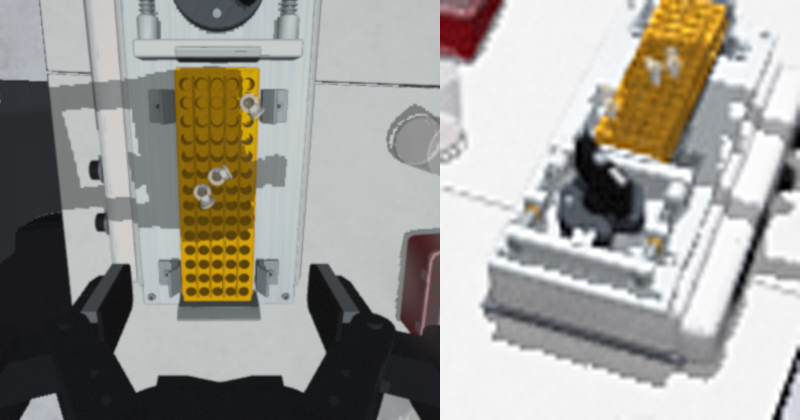

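The rack is seated in the nest, level and aligned: top rectangle 62.9×194.2 mm at 98 mm height, yaw 1.96°, clear of the jaw (px y 68 against 58). On to the knob.

Request:
{"op": "servo_tool", "data": {"rows": [[40,[26.4,0,6],[0,0,-8.6]],[40,[26,4,6],[0,0,-8.6]],[40,[25,8,6],[0,0,-8.6]],[40,[24,11,6],[0,0,-8.6]],[40,[22,15,6],[0,0,-8.7]],[40,[19,18,6],[0,0,-8.6]],[40,[0,0,0],[0,0,0]],[40,[0,0,0],[0,0,0]]]}}

```text
clock: 11.88
eef_pos: [448.3, 232.7, 184.2]
tcp_rot: [-3.14, -0.001, 2.506]
contact_force: [-0.2, -0.5, 0.6]
opening: 0.468
```

Run:
```python
from h import *
cal=get_calibration("wrist");im=grab_frame("wrist"); cv2.imwrite("pics/w8.png",im); s=sense();print(s["eef_pos"],np.degrees(s["tcp_rot"]),s["contact_force"],s["qpos"].round(2))
P=s["eef_pos"];Rm=R.from_euler("xyz",s["tcp_rot"])
a=np.radians(143.7);c=np.array([449.6,233.7,129]);d=np.array([np.cos(a),np.sin(a),0]);e=np.array([-d[1],d[0],0])
for p in [c]+[c+35*i*d+8*j*e for i in(-1,1) for j in(-1,1)]:
    q=w2px("wrist",p,cal)[0]; cv2.drawMarker(im,tuple(int(t) for t in q.round()),(0,0,255),cv2.MARKER_CROSS,9,1)
cv2.imwrite("pics/w8b.png",im)
plan([449.6,233.7,99],143.7,op=40)
```

```text
[448.50134535 232.62391252 184.55289847] [-1.79929838e+02 -2.02372534e-02  1.43548353e+02] [-0.57960343 -0.14818194  0.39450857] [ 0.48  0.22  1.93 -0.    0.99 -0.46]
[40, [-0.1, 0.8, 42.8], [-0.0, -0.0, -0.1]],[40, [-0.2, 0.8, 42.8], [-0.1, -0.0, -0.1]],
-> [449.6 233.7  99. ]
```

View pics/w8b.png

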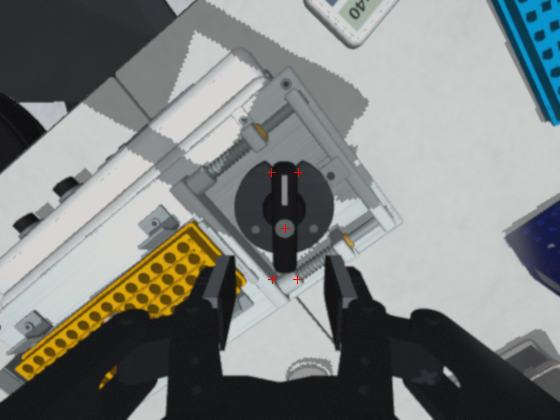

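The model crosses match the handle's width (px x 272–298) and the hub (285,228), so axis and angle are confirmed. Descending onto the handle.

Request:
{"op": "servo_tool", "data": {"rows": [[40,[0,0.7,40],[0,0,0]],[40,[0,0.7,35],[0,0,0]],[40,[0,0,8],[0,0,0]],[40,[0,0,0],[0,0,0]],[12,[0,0,0],[0,0,0]],[12,[0,0,0],[0,0,0]],[12,[0,0,0],[0,0,0]],[12,[0,0,0],[0,0,0]]], "force": 40}}

```text
clock: 12.92
eef_pos: [450.5, 234.7, 103.6]
tcp_rot: [3.14, 0.001, 2.508]
contact_force: [-1.3, -2.2, 5.6]
opening: 0.179
```

Request:
{"op": "servo_tool", "data": {"rows": [[12,[0,0,0],[0,0,5]],[12,[0,0,0],[0,0,6]],[12,[0,0,0],[0,0,6]],[12,[0,0,0],[0,0,6]],[12,[0,0,0],[0,0,6]],[12,[0,0,0],[0,0,6]],[12,[0,0,0],[0,0,6]],[12,[0,0,0],[0,0,5]]]}}

```text
clock: 13.92
eef_pos: [450.0, 234.5, 103.5]
tcp_rot: [3.141, 0.0, 1.702]
contact_force: [-2.1, -2.3, 8.8]
opening: 0.18
```

Run:
```python
from h import *
s=sense();print(s["clock"],s["eef_pos"],np.degrees(s["tcp_rot"]),s["contact_force"],s["wrist_torque"],s["opening"])
```

```text
13.925 [450.03806892 234.46997522 103.53187894] [1.79938561e+02 1.51853394e-03 9.74940538e+01] [-2.10114219 -2.26147518  8.82979897] [-0.48243218  0.46155758  0.0691135 ] 0.1800788160900311
```

Request:
{"op": "servo_tool", "data": {"rows": [[12,[0,0,0],[0,0,4]],[12,[0,0,0],[0,0,1.5]],[12,[0,0,0],[0,0,0]],[12,[0,0,0],[0,0,0]],[12,[0,0,0],[0,0,0]]]}}

```text
clock: 14.55
eef_pos: [450.0, 234.5, 103.5]
tcp_rot: [3.141, -0.0, 1.609]
contact_force: [-2.5, -3.3, 9.0]
opening: 0.18
```

Request:
{"op": "servo_tool", "data": {"rows": [[25,[0,0,0],[0,0,0]],[40,[0,0,0],[0,0,0]],[40,[0,0,0],[0,0,0]],[40,[0,0,-20],[0,0,0]],[40,[-10,0,-50],[0,0,0]],[40,[-30,0,-50],[0,0,0]],[40,[0,0,-20],[0,0,0]],[40,[0,0,0],[0,0,0]]]}}

```text
clock: 15.55
eef_pos: [452.2, 194.8, 243.6]
tcp_rot: [3.138, -0.001, 1.608]
contact_force: [0.6, -0.9, -1.3]
opening: 0.467
```

Run:
```python
from h import *
cal=get_calibration("wrist");im=grab_frame("wrist"); cv2.imwrite("pics/w9.png",im); s=sense();print(s["eef_pos"],np.degrees(s["tcp_rot"]),s["contact_force"])
im2=grab_frame("side"); cv2.imwrite("pics/side9.png",im2)
y=np.radians(1.9);o=np.array([453.1,121.6,0])
M=np.array([[-62,54,93],[62,54,93],[-62,44,93],[62,44,93],[0,112,129],[0,147,129]],float)
W=o+np.c_[M[:,0]*np.cos(y)-M[:,1]*np.sin(y),M[:,0]*np.sin(y)+M[:,1]*np.cos(y),M[:,2]]
for p in w2px("wrist",W,cal): cv2.drawMarker(im,tuple(int(t) for t in p.round()),(0,0,255),cv2.MARKER_CROSS,7,1)
cv2.imwrite("pics/c9.png",np.hstack([im,cv2.resize(im2[220:310,230:320],(240,240),interpolation=cv2.INTER_CUBIC).repeat(1,0) if 0 else cv2.copyMakeBorder(cv2.resize(im2[220:310,230:320],(240,240),interpolation=cv2.INTER_CUBIC),0,180,0,0,cv2.BORDER_CONSTANT)]))
```

```text
[451.35405871 194.65066933 242.17964532] [ 1.79945841e+02 -2.48381054e-02  9.21603261e+01] [-0.10761766 -0.82016439 -0.5996487 ]
```

View pics/c9.png

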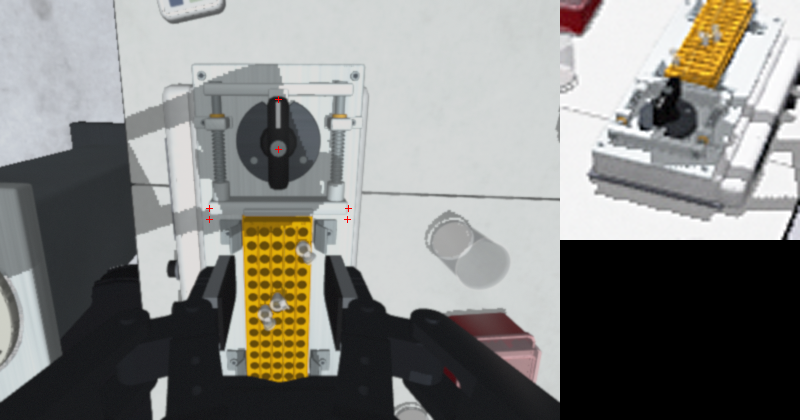

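The knob's white line now points straight away from the rack (hub 278,148, line toward 279,98), and the jaw bar has moved from the "open" crosses onto the rack end (px y≈216). I'll back off for a final full check.

Request:
{"op": "servo_tool", "data": {"rows": [[60,[-40,0,-20],[0,0,0]],[60,[-45,0,-20],[0,0,0]],[60,[-25,0,-10],[0,0,0]],[60,[0,0,0],[0,0,0]],[60,[0,0,0],[0,0,0]]]}}

```text
clock: 16.27
eef_pos: [454.8, 85.2, 290.8]
tcp_rot: [-3.139, -0.0, 1.609]
contact_force: [-0.5, 0.5, 0.8]
opening: 0.703
```

Run:
```python
from h import *
cal=get_calibration("wrist");im=grab_frame("wrist"); cv2.imwrite("pics/w10.png",im); s=sense();print(s["clock"],s["eef_pos"])
hsv=cv2.cvtColor(im,cv2.COLOR_BGR2HSV)
m=((hsv[...,0]>12)&(hsv[...,0]<32)&(hsv[...,1]>120)&(hsv[...,2]>60)).astype(np.uint8)
m=cv2.morphologyEx(m,cv2.MORPH_CLOSE,np.ones((9,9)))
n,l,st,ce=cv2.connectedComponentsWithStats(m); i=1+np.argmax(st[1:,4]); v,u=np.nonzero(l==i)
r=cv2.minAreaRect(px2w("wrist",np.c_[u,v],98,cal)[:,:2].astype(np.float32)); print("rack",np.round(r[0],1),np.round(r[1],1),round(r[2],2))
for c in("scene","side"):
    grab_frame(c)
    for t in("timer","beaker_a","tip_box","wide_rack","tweezers"):
        for b in boxes_of(c,t)[:2]:
            if b["conf"]>.35: print(c,t,round(b["conf"],2),cam2w(c,b["centre"]).round())
p=w2px("wrist",[[449.6,233.7,110],[454,75,98]],cal).round(); print(p)
u0,v0=p[0]; 
cv2.imwrite("pics/c10.png",cv2.resize(im[0:300,150:410],(693,600) if 0 else (520,600),interpolation=cv2.INTER_CUBIC))
```

```text
16.325 [454.84242569  85.44340735 290.8741627 ]
rack [453.7  70.1] [ 64.  195.1] 2.25
scene timer 0.61 [351. 364.  19.]
scene beaker_a 0.8 [650. 110.  51.]
scene beaker_a 0.54 [ 646. -170.   49.]
scene tip_box 0.86 [ 589. -508.   60.]
scene wide_rack 0.93 [429. 498.  27.]
scene tweezers 0.69 [ 364. -480.    3.]
side timer 0.58 [353. 380.  19.]
side timer 0.38 [411. 211.  70.]
side beaker_a 0.86 [655. 131.  49.]
side beaker_a 0.61 [ 646. -155.   46.]
side tip_box 0.61 [ 616. -441.   39.]
side wide_rack 0.94 [437. 524.  24.]
side wide_rack 0.73 [353. 381.  21.]
side tweezers 0.57 [ 361. -482.    8.]
[[281.   5.]
 [280. 187.]]
```

The viewer has hit its limit, so the last check is numeric: jaw travel and knob angle before and after.

Run:
```python
from h import *
import pickle
def lines(f,cal,z,cond):
    g=cv2.cvtColor(cv2.imread(f),cv2.COLOR_BGR2GRAY)
    for s in cv2.createLineSegmentDetector().detect(g)[0][:,0]:
        w=px2w("wrist",s.reshape(2,2),z,cal)[:,:2]; d=w[1]-w[0]; a=np.degrees(np.arctan2(d[1],d[0]))%180
        if cond(w.mean(0),np.linalg.norm(d),a): print(w.round(1).ravel(),round(a,1))
def calat(pos,ref=get_calibration("wrist"),P=np.array(sense()["eef_pos"])):
    T=np.linalg.inv(np.array(ref["world_to_cam"])); T[:3,3]+=np.array(pos)-P
    return dict(intrinsics=ref["intrinsics"],world_to_cam=np.linalg.inv(T))
jaw=lambda c,n,a:n>25 and (a<6 or a>176) and 150<c[1]<200 and 380<c[0]<520
k=lambda c,n,a:n>14 and 70<a<115 and abs(c[0]-450)<13 and 195<c[1]<275
print("jaw before");lines("pics/w1.png",pickle.load(open("cal1.pkl","rb")),93,jaw)
print("jaw w9");lines("pics/w9.png",calat([451.4,194.7,242.2]),93,jaw)
print("jaw w10");lines("pics/w10.png",get_calibration("wrist"),93,jaw)
print("knob w9");lines("pics/w9.png",calat([451.4,194.7,242.2]),129,k)
```

```text
jaw before
[421.3 159.6 480.6 161.8] 2.1
[480.  177.4 448.3 176.4] 1.7
[447.  179.1 511.5 182.9] 3.4
[510.4 179.6 483.8 179.2] 0.8
[419.3 188.4 391.6 188.4] 180.0
[417.8 176.6 391.1 175.9] 1.6
[391.2 178.8 417.8 179.5] 1.6
jaw w9
[507.2 182.9 476.2 182.6] 0.6
[406.8 185.7 491.2 189.1] 2.3
[420.1 167.8 475.9 169.2] 1.4
[475.1 182.8 399.1 179.9] 2.2
[418.9 175.3 478.7 178. ] 2.6
[510.4 172.3 483.6 171.3] 2.1
jaw w10
[480.6 167.9 423.2 165.8] 2.2
[512.1 182.3 469.3 180.8] 2.1
[485.  171.7 511.9 172.8] 2.3
[512.2 169.8 485.2 168.8] 2.1
[422.  168.7 466.4 170.3] 2.0
[418.5 167.1 392.7 166.1] 2.2
[392.8 168.6 418.5 169.4] 1.8
[462.4 180.3 404.5 178.4] 1.9
[423.  176.1 463.7 177.1] 1.4
knob w9
[444.8 265.7 445.3 249.2] 91.9
[448.9 249.3 448.3 266.6] 92.3
[439.  249.  439.5 268.9] 88.6
[455.8 226.8 456.4 211.6] 92.4
[440.9 211.  440.3 227.1] 92.2
```

```bash
python3 -c "
from rig import *
s=sense();print(s['clock'],s['contact_force']);print(sign_off())"
```

```text
16.925 [ 0.47101412  0.64671618 -0.00152568]
the job is handed in; nothing more can be done
None
```

The larger yellow rack (about 200 mm, against 137 mm for its look-alike) is in the shaker nest and clamped. I handed the job in at 16.9 s of the 40 s.

I set the rack down level with the clamp still open, at about 9 N, and let go of it. I then turned the knob clockwise from about 0.40 rad and released it.

- **Knob:** the handle stands at about 92.2°, which is q ≈ 1.30, in the notch.
- **Jaw:** it travelled about 10 mm, the figure given for a clamped rack.
- **Rack:** it moved about 4 mm toward the end stop and now sits about 1.5 mm from my predicted clamped position, within measuring error.
- **Other things:** the timer, beakers, wide rack and tweezers are where they were. The tip-box network only found a look-alike near (588, -508), unmoved. It never reported a box at the red one beside the shaker, so that one was only seen in the pictures and not measured again.
- **Not checked:** the final close-up was refused because the viewer had reached its picture limit, so the last check was by numbers only. The gripper was clear of everything, with the measured force near zero.

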